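Hang the lift-off gate on the remote tidy and shut it

ROBOT

A 6-joint arm with a two-finger parallel gripper is mounted at the origin on the work surface. World frame = base frame: x ahead of the robot, y to its left, z up, the work surface at z = 0. Lengths are in m, angles in rad, forces in N, time in s.
With the tool pointing down it reaches from about 0.375 to 0.9 m from the base axis. Payload 3.1 kg.
Tool frame: the origin (TCP) lies on the centre line of the jaws, within the pads' length; the fingertips stand 22 mm ahead of it and the grasp point (between the pads) lies 3 mm ahead of it (r.nose_length is the distance from the TCP to the fingertips, in m); z points along the fingers, y is the line along which they close (so a half turn about z gives the same grasp; the last joint's range is limited). The gripper opens to 85 mm and grips with 20 to 120 N. Pads are 22 mm wide; open, the fingers measure 114 mm over their backs; the gripper's body (76 mm by 85 mm) begins 54 mm behind the grasp point. The pads swing forward as they close: fully open they stand 13 mm farther back than shut.
Start: joints at [-1.407, 0.527, 1.433, -0, 1.181, -0.178], TCP at [0.21, -0.589, 0.253] pointing down, gripper open.
Joint ranges: [-3.08, 3.08], [-0.75, 2.2], [0.22, 2.44], [-1.43, 4.57], [0, 2.65], [-2.85, 2.85]. Speed limits (rad/s): [2.79, 2.79, 3.14, 3.14, 3.14, 3.14].

INTERFACE

Orientations are given as a unit quaternion [x, y, z, w].
In Python, from cell import r gives the robot as it stands. Calls block until the motion is done:
- r.move_ptp(position, orientation): joint-space move of the TCP to a pose.
- r.move_l(position, ori=None, vel=0.15): straight line of the TCP; ori=None keeps the orientation; vel is the mean speed in m/s.
- r.movej(angles): joint-space move.
- r.gripper_to(opening, effort=None): finger opening in m; effort is the grip in N (None keeps the last); returns when the fingers have stopped.
- r.wait(seconds).
- r.solve_ik(position, orientation): joint angles nearest the present ones, or None.
- r.state(): the state.
- r.capture(name): name is "side" or "top" or "wrist"; returns the picture (480x640x3 uint8, blue, green, red); there is no depth.
- r.camera_params(name): a dict with "camera_matrix" (3x3 intrinsics, pixels), "rvec" (rotation vector, rad) and "tvec" (3), from world to camera coordinates, as OpenCV has them. Camera axes: x right, y down, z forward; pixel columns grow to the right and rows downward; lengths in m; the calibration is good to about 2 mm. A picture is of the moment at which its call begins: read the wrist's pose just before it. camera_params takes no time and is no camera call; for the wrist camera it gives the pose at the moment of the call.
A pose or a line that the arm cannot do raises r.Unreachable and nothing moves.
- r.close_job(): hands the job in; it is judged then, once.
The state is a dict: "time": time; "joint_positions": joint angles; "joint_vel": joint speeds; "joint_efforts": joint torques, N m; "eef_pos": TCP position; "tool_rot": TCP orientation; "contact_force": force on the tool from outside, world axes, zero at the start; "wrist_torque": the same for the moment, N m; "gripper_width": finger opening in m; "gripper_force": force on a finger pad.
Only numpy, scipy, OpenCV 4.12 (cv2) and the standard library are available. Lean on these libraries where they do the work, as an engineer would, in place of code of your own. Each camera call takes 0.05 s, during which the arm holds its last target. There are 200 camera calls.

TASK

The little white gate of the wooden remote tidy has been lifted off and stands in the slotted stand: take it out, hang it back on the tidy's two hinge pins while it stands open, letting both knuckles drop gently over the pins until it is fully home, then swing it shut against the post, under the steel lip. The hinge strip may sit a few millimetres to one side of where it is measured, so feel for the pins and never lean hard on the gate or the tidy; leave the canister, remote, controller and ring dish where they are.

Things in the scene. Friction and masses are not known exactly. Their poses are not given: they have to be found in the camera images.
- tidy: Fixed open-topped dark wooden tray, 125 x 176 mm, walls 100 mm high, open at its front, which faces its own -x; origin: centre of its underside on the table, z up. A steel hinge strip with two upright pins is screwed through slotted holes to the front of the post at its +y end (post front x = -65 mm); see hinge_mark, pin_mark.
- hinge_mark (a point): Nominal hinge axis, tidy (-81, 70, 78) mm, at the top face of the upper bracket (foot of the upper pin). Axes as the tidy's. The real axis, with both pins, lies up to 7.5 mm either side of this along the tidy's y (new each time, not measured, stays put under moderate load); in x and z it is exact. Brackets: 5 mm thick, 13 mm wide in y, reaching 6.5 mm in front of the axis.
- pin_mark (a point): Nominal tip of the upper pin, 12 mm above hinge_mark (same sideways error). Two coaxial brass pins point up, 7.5 mm diameter, 12 mm tall, flat tips, 0.5 mm chamfer, standing on bracket tops at z = 16 and 78 mm. The lower knuckle must come in from the front, between the brackets: gate raised 13 to 38 mm above home, moved in over the pins, then lowered.
- stop_mark (a point): Middle of the stop post's front face, tidy (-74.5, -76, 60) mm, which the shut gate rests on. The post spans y -64 to -88 mm and is 114 mm high; the steel lip on it (underside at z = 114 mm) reaches forward to x = -92.5 mm over the shut gate, whose top is then at 107 mm, so the gate cannot be lowered on while shut. Axes as the tidy's.
- gate: Loose white upright panel, about 0.14 kg, 12 mm thick (x), 138 mm long (y -12 to -150 mm), 95 mm high (z 0 to 95 mm), dark inlay on the outer (-x) face. Origin: on the vertical knuckle axis, level with the panel's lower edge; 12 mm above the table when fully home. Shut, its axes are parallel to the tidy's; it opens towards the tidy's -x (yaw falls). Sags up to 0.04 rad on its pins, turns easily, stays where left.
- gate_knuckle (a point): On the gate's knuckle axis at the lower face of the upper knuckle, gate (0, 0, 66) mm; fully home it is level with hinge_mark. Two steel knuckles: tubes 23 mm outer, 10 mm inner diameter, 16 mm high, lower faces at gate z = 4 and 66 mm; both meet their pins at the same moment and, home, rest on the brackets. Opened by 60 degrees or more the panel clears the brackets wherever the strip sits. Axes as the gate's.
- gate_mid (a point): Centre of the gate's panel, at (0, -81, 47.5) mm of the gate; axes as the gate's. The upper edge, 47.5 mm above, can be pinched from above across the 12 mm thickness.
- stand: Fixed light wooden stand 60 x 100 x 34 mm, origin: centre of its underside. A slot 13.5 mm wide and 26 mm deep (floor 8 mm above the table) runs along its y through the middle; the gate stands upright in it at the start, its panel centred, its lower edge on the slot floor.
- canister_mid (a point): Loose stainless steel canister with a dark twist cap, 72 mm diameter, 141 mm high; point 70 mm above its underside. Leave alone.
- remote_mid (a point): Loose slim silver remote, 36 x 105 x 14 mm, lying in the tidy; its centre. Leave alone.
- controller_mid (a point): Loose blue game controller, about 100 x 145 x 48 mm; point 20 mm above its underside. Leave alone.
- dish_mid (a point): Loose white ceramic ring dish, 90 mm diameter, 22 mm high; its centre. Leave alone.
Mind the look-alikes: they are no part of the job. There is more than one size of the gate; the job needs the middle-sized.

How it is judged:
On the way, in this order (a step that is already met when the one before it is completed fails the run):
1. the gate is out of the stand, held well above it (z of gate in the frame of stand above 0.03 m), for 0.1 s.
2. the gate hangs fully home on both pins, standing open by more than about 15 degrees (z of gate_knuckle in the frame of hinge_mark between -0.003 and 0.003 m and horizontal distance between gate_knuckle and hinge_mark below 0.013 m and angle between gate's own z axis and vertical below 0.08 rad and angle between the x axis of gate and the x axis of tidy, either way round above 0.26 rad), for 0.2 s.
3. the gate is swung shut (z of gate_knuckle in the frame of hinge_mark between -0.003 and 0.003 m and horizontal distance between gate_knuckle and hinge_mark below 0.013 m and angle between gate's own z axis and vertical below 0.08 rad and angle between the x axis of gate and the x axis of tidy, either way round below 0.07 rad), for 0.2 s.
At the end, for the whole second after the job is handed in: Gate on both pins: upright within 0.08 rad, upper knuckle face within 3 mm of hinge_mark's height and 13 mm (level) of it; shut within 0.07 rad, panel towards the tidy's -y, at rest, released. Canister, remote, controller and dish within 30 mm of their starts (all of step 3 and y of gate_mid in the frame of tidy below 0.02 m and linear speed of gate below 0.02 m/s and distance of each of canister_mid, remote_mid, controller_mid, dish_mid from where it was at the start of the episode below 0.03 m); the robot touches nothing.
It fails at once if the gate is pressed or knocked against the tidy or its hinge with more than 30 N (contact force between gate and tidy above 30 N).
It fails at once if the robot pushes on the tidy with more than 25 N (contact force between any of the fingers, the arm and tidy above 25 N).
It fails at once if the gate is dropped or tipped over (angle between gate's own z axis and vertical above 0.5 rad).
It fails at once if a bystander is moved by more than 30 mm (distance of any of canister_mid, remote_mid, controller_mid, dish_mid from where it was at the start of the episode above 0.03 m).
It also fails if it takes over 72 s, if anything falls off the work surface, if the arm or the gripper's body presses on something with over 40 N, if the wrist force passes 120 N, or if a joint passes its speed limit or range.

## Working session

There is one attempt and no reset: what is moved stays moved. The work goes in short steps, each a Python script; the robot and the scene stay as the last script left them, time stands still between calls to the robot, and variables do not carry over. Pictures are saved under pics/ and viewed, at most 13 in all, crops included, and the job is handed in when it is done.

```bash
ls; mkdir -p pics; python3 - <<'E'
from cell import r
import cv2
for n in("side","top"):
    cv2.imwrite(f"pics/{n}0.png",r.capture(n)); p=r.camera_params(n); print(n,p)
print(r.state())
E
```

```text
pics
side {'camera_matrix': array([[520.83235154,   0.        , 318.9745173 ],
       [  0.        , 520.83235154, 236.51727093],
       [  0.        ,   0.        ,   1.        ]]), 'rvec': array([ 0.9913951 , -2.57909682,  0.92797529]), 'tvec': array([0.33209194, 0.29999135, 0.91353439])}
top {'camera_matrix': array([[589.48526379,   0.        , 310.51402961],
       [  0.        , 589.48526379, 238.28790669],
       [  0.        ,   0.        ,   1.        ]]), 'rvec': array([ 2.19424238, -2.19720771,  0.07252846]), 'tvec': array([-0.02815078,  0.47650818,  1.48449293])}
{'time': 0.1, 'joint_positions': array([-1.40750891e+00,  5.28398345e-01,  1.43380011e+00,  7.53552595e-06,
        1.18141624e+00, -1.78485144e-01]), 'joint_vel': array([ 0.00011399, -0.00146803, -0.00386172, -0.00109942, -0.00063351,
        0.000506  ]), 'joint_efforts': array([-5.65175142e-04, -4.43305278e+01, -1.78586537e+01, -1.61517310e-04,
        3.83830353e-03,  1.24045908e-05]), 'eef_pos': array([ 0.20940972, -0.58821762,  0.25240774]), 'tool_rot': array([ 9.85434177e-01,  1.70054287e-01,  1.11667405e-05, -1.01096879e-03]), 'contact_force': array([ 1.00702225,  0.63860868, -0.16332034]), 'wrist_torque': array([0.04221821, 0.00018608, 0.01871081]), 'gripper_force': 0.0, 'gripper_width': 0.08527747635378814}
```

View pics/top0.png

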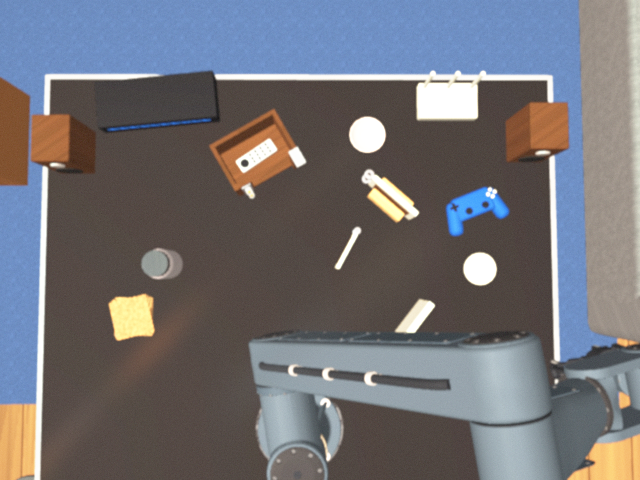

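View pics/side0.png

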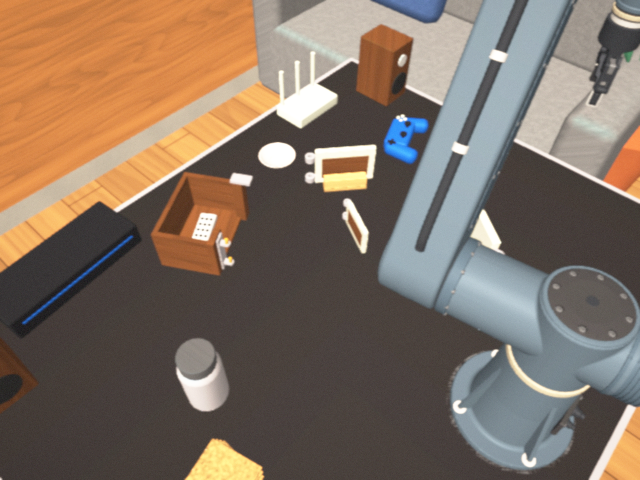

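The top view shows the gate in the stand at (390,200), with its knuckle end at (368,177) and its far end at (415,212). The tidy is at (257,152), with its pins near (249,192) and the lip post near (297,157). The side view confirms the pins at (228,243..262) and the dark inlay facing that camera. Next I'll take close wrist views of both.

```bash
cat > h.py <<'E'
import numpy as np, cv2
from scipy.spatial.transform import Rotation as R
from cell import r
def quat(psi): return (R.from_euler('z',psi)*R.from_euler('x',np.pi)).as_quat()
def rz(a): return R.from_euler('z',a).as_matrix()
def cam(p): return cv2.Rodrigues(p['rvec'])[0],np.array(p['tvec']),p['camera_matrix']
def ray(p,uv,z):
    M,t,K=cam(p); c=-M.T@t; d=M.T@np.linalg.solve(K,[uv[0],uv[1],1]); return c+d*(z-c[2])/d[2]
def proj(p,X): return cv2.projectPoints(np.array(X,float).reshape(-1,1,3),np.array(p['rvec']),np.array(p['tvec']),p['camera_matrix'],None)[0].reshape(-1,2)
E
python3 - <<'E'
from h import *
import pickle
p=r.camera_params('top')
a=ray(p,(368,177),.09);b=ray(p,(415,212),.1);h=ray(p,(249,192),.09);l=ray(p,(297,157),.114)
print(a,b,h,l)
m=(a+b)/2
for i,(x,y,z) in enumerate([(m[0]-.03,m[1],.30),(h[0]*.6+l[0]*.4-.03,h[1]*.6+l[1]*.4,.30)]):
    r.move_ptp([x,y,z],quat(.89)); r.wait(.3)
    q=r.camera_params('wrist'); im=r.capture('wrist'); cv2.imwrite(f'pics/w{i}.png',im); pickle.dump(q,open(f'w{i}.pkl','wb'))
    M,t,K=cam(q); s=r.state(); print(s['time'],s['eef_pos'],-M.T@t,M[2],K[0,0],s['joint_positions'])
E
```

```text
[ 0.62102944 -0.16808298  0.09      ] [ 0.53452014 -0.27954722  0.1       ] [0.58450411 0.12061594 0.09      ] [0.66535225 0.00400344 0.114     ]
2.2667 [ 0.54759803 -0.22429002  0.2998958 ] [ 0.59035799 -0.17046788  0.42058582] [-0.17498153 -0.21502505 -0.96080471] 411.0518509542595 [-5.77432857e-01  4.32868917e-01  1.46343662e+00 -1.98776791e-05
  1.24545744e+00  1.04206797e-01]
3.7667 [0.58697219 0.07307393 0.29995597] [0.62985587 0.12683551 0.42065522] [-0.17499559 -0.21504719 -0.9607972 ] 411.0518509542595 [-6.48903924e-02  4.32407533e-01  1.46405812e+00 -6.81397078e-05
  1.24517512e+00  6.17354651e-01]
```

View pics/w0.png

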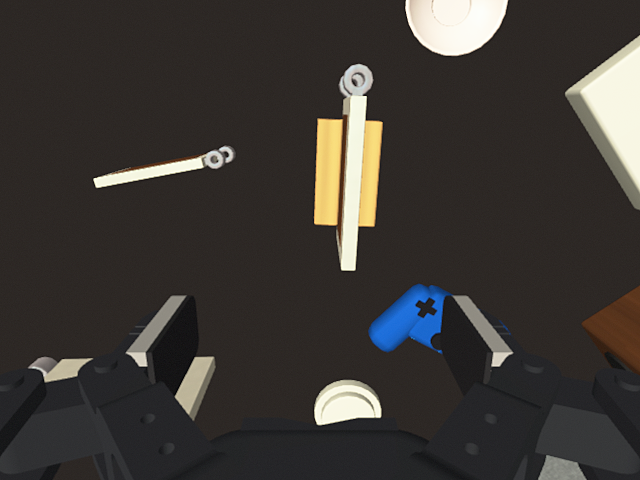

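View pics/w1.png

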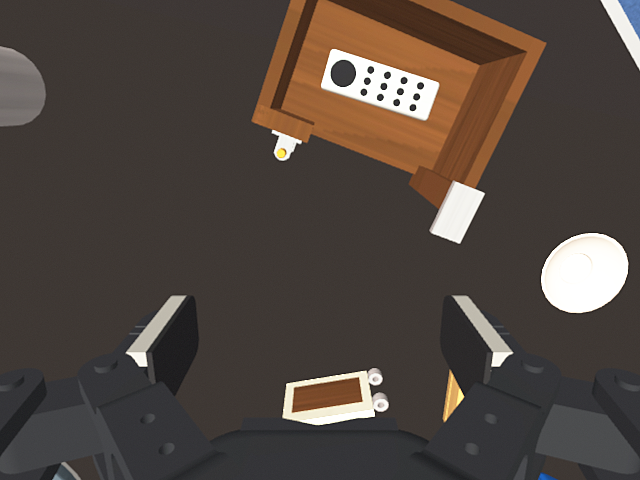

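The first wrist view shows the gate's upper knuckle at (357,80) and its top edge from (355,97) to (348,270). In the second, the upper pin tip is at (281,154), the tidy's front +y corner at (252,122) and its back -y corner at (545,43).

```bash
python3 - <<'E'
from h import *
import pickle
p=pickle.load(open('w0.pkl','rb')); q=pickle.load(open('w1.pkl','rb'))
k=ray(p,(357,80),.09);a=ray(p,(355.5,97),.103);b=ray(p,(348,270),.103)
c=[ray(p,u,.103) for u in((344,97),(367,97),(341,270),(355,270))]
d=(a-b)[:2];print('gate',k,a,b,np.linalg.norm(d),'yaw',np.arctan2(-d[0],d[1]),[np.linalg.norm(c[0]-c[1]),np.linalg.norm(c[2]-c[3])])
pin=ray(q,(281.5,153.5),.09);A=ray(q,(252,122),.1);B=ray(q,(545,43),.1)
v=(B-A)[:2];w=np.array([127.5,-176]);y=np.arctan2(v[1],v[0])-np.arctan2(w[1],w[0])
o=A[:2]-rz(y)[:2,:2]@[-65,88]*np.array(1e-3) 
print('tidy yaw',y,np.linalg.norm(v),o,'pin',pin,'pin in tidy',rz(y)[:2,:2].T@(pin[:2]-o))
# zoom crops
def z(f,x,y,w,h,s): return cv2.resize(cv2.imread(f)[y:y+h,x:x+w],None,fx=s,fy=s,interpolation=cv2.INTER_CUBIC)
im=np.hstack([z('pics/w0.png',310,55,80,120,5),z('pics/w1.png',240,90,80,120,5)])
cv2.imwrite('pics/z.png',im)
E
```

```text
gate [ 0.62659579 -0.17154243  0.09      ] [ 0.61711097 -0.18014308  0.103     ] [ 0.52881485 -0.28423268  0.103     ] 0.13649487507604788 yaw -0.7034890356023404 [np.float64(0.016927978722306967), np.float64(0.011592507261256331)]
tidy yaw 0.5130823273345915 0.2198923839549983 [0.68509651 0.10736407] pin [0.58591129 0.11999065 0.09      ] pin in tidy [-0.08021575  0.05968727]
```

View pics/z.png

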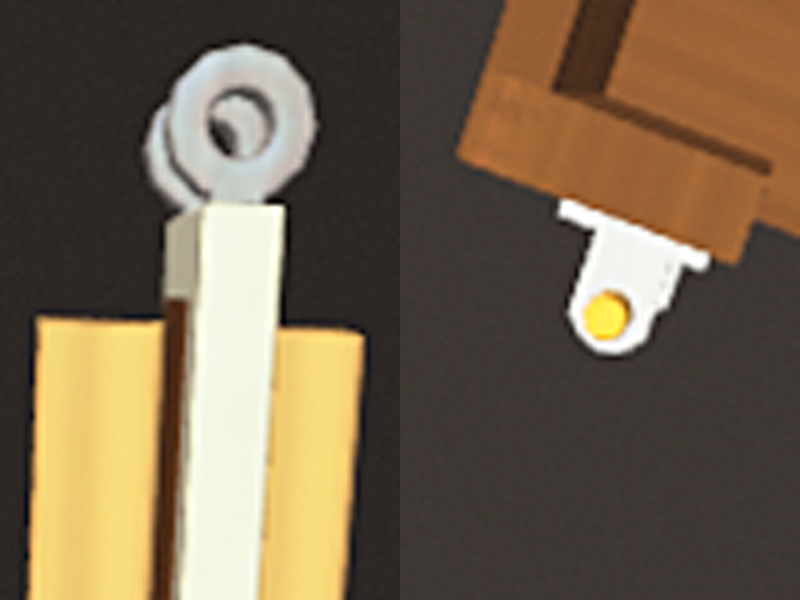

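```bash
python3 - <<'E'
from h import *
import pickle
p=pickle.load(open('w0.pkl','rb')); q=pickle.load(open('w1.pkl','rb'))
k=ray(p,(358.3,79.4),.09);a=ray(p,(358.8,96.4),.103);b=ray(p,(348.3,270),.103)
for d in((k-b)[:2],(a-b)[:2]): print(np.linalg.norm(d),np.arctan2(-d[0],d[1]))
yaw=np.arctan2(-(k-b)[0],(k-b)[1])
e=(ray(q,(251.6,121.4),.1)-ray(q,(308,142.4),.1));print('post yaw',np.arctan2(-e[0],e[1]),np.linalg.norm(e))
pin=ray(q,(281.2,152.6),.09);print(k,pin,yaw,'decoy in w1',ray(q,(285,418),.0),ray(q,(380,402),0))
g=np.array([*(k[:2]+rz(yaw)[:2,:2]@[0,-.070]),0])
ps=yaw+np.pi/2
r.gripper_to(.05,40); r.move_ptp([g[0],g[1],.2],quat(ps)); r.move_l([g[0],g[1],.093],vel=.12)
r.gripper_to(0.0,40); r.wait(.2); s=r.state(); print(s['gripper_width'],s['gripper_force'],s['contact_force'],s['eef_pos'])
if .008<s['gripper_width']<.016:
    r.move_l([g[0],g[1],.19],vel=.1); r.wait(.3)
    w=r.camera_params('wrist'); im=r.capture('wrist'); cv2.imwrite('pics/w2.png',im)
    s=r.state(); print(s['time'],s['gripper_width'],s['contact_force'],s['wrist_torque'],s['eef_pos'])
    print('pred knuckle px',proj(w,[*k[:2],.19-.003]))
E
```

```text
0.14965155959095253 -0.7194318032358343
0.13697754149219718 -0.7192575400621843
post yaw 0.5363531138750725 0.0452246245613308
[ 0.6276216  -0.17182443  0.09      ] [0.58618661 0.12067817 0.09      ] -0.7194318032358343 decoy in w1 [ 3.68254872e-01 -1.28501548e-01  5.55111512e-17] [ 0.47269366 -0.18350864  0.        ]
0.011435640050272793 39.91956174373627 [-0.07475427  0.40962587  5.05215209] [ 0.5820024  -0.22480651  0.09381747]
8.5417 0.011601026437740051 [ 0.3240012  -0.19904327 -1.46567447] [ 0.0403836   0.05961566 -0.0325666 ] [ 0.58136737 -0.22442233  0.18962314]
pred knuckle px [[322.20284603 105.97413293]]
```

View pics/w2.png

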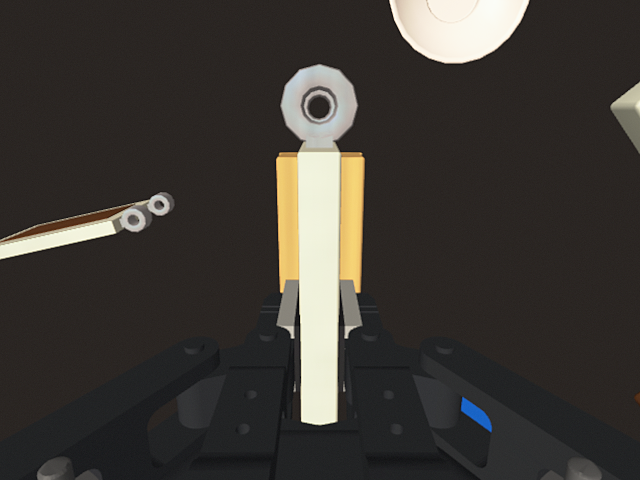

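The gate is held straight. The upper knuckle ring is centred at (319,104.5) and the lower knuckle shows concentric through it. I'll now go to the stand-off in front of the pins and measure the pin from there.

```bash
cat >> h.py <<'E'
def knuckle():
    w=r.camera_params('wrist'); z=r.state()['eef_pos'][2]; return ray(w,(319,104.5),z-.0038)
def seepin(name,guess):
    w=r.camera_params('wrist'); im=r.capture('wrist'); cv2.imwrite(f'pics/{name}.png',im)
    u=proj(w,[*guess[:2],.09])[0]; hsv=cv2.cvtColor(im,cv2.COLOR_BGR2HSV)
    m=cv2.inRange(hsv,(20,120,140),(35,255,255)); n,l,st,c=cv2.connectedComponentsWithStats(m)
    o=[(np.linalg.norm(c[i]-u),st[i],c[i]) for i in range(1,n) if st[i,4]>30]; o.sort(key=lambda t:t[0])
    print('expect',u,[(t[1],t[2]) for t in o[:3]])
    return w,(o[0][2] if o else None)
E
python3 - <<'E'
from h import *
s=r.state(); e=s['eef_pos']; k=knuckle(); print('k off',k-e)
pin=np.array([.5862,.1207]); ty=.525; fx=np.array([np.cos(ty),np.sin(ty)])
t=pin-.035*fx-(k-e)[:2]
# go higher first, then over
r.move_l([t[0],t[1],.19],vel=.2); r.move_l([t[0],t[1],.1228],vel=.12); r.wait(.4)
w,c=seepin('w3',pin); s=r.state(); print(s['time'],s['eef_pos'],s['contact_force'],knuckle())
if c is not None: print(ray(w,c,.09))
E
```

```text
k off [ 0.04589991  0.05349009 -0.0038    ]
expect [351.85361426   3.24267263] [(array([341,   0,  20,  16, 268], dtype=int32), array([350.25      ,   6.67164179])), (array([334,  32,  14,  13, 131], dtype=int32), array([340.32061069,  38.11450382])), (array([619, 400,  21,  12,  52], dtype=int32), array([627.28846154, 402.30769231]))]
11.2667 [0.51013022 0.04968748 0.12311172] [-0.02524456 -0.21707579 -1.03119407] [0.55602597 0.10319234 0.11931172]
[0.58512526 0.12026016 0.09      ]
```

View pics/w3.png

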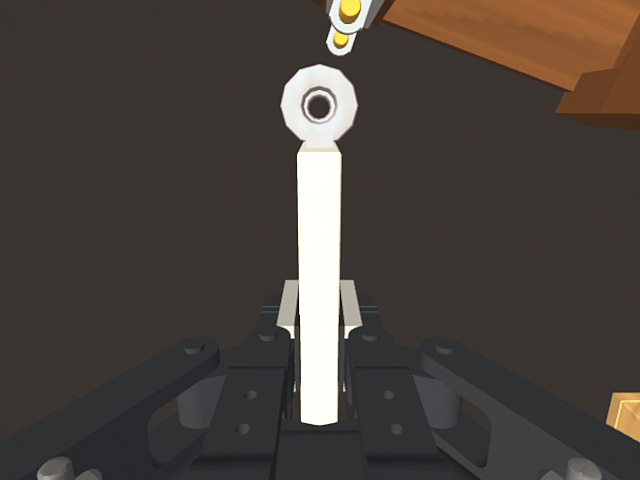

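```bash
python3 - <<'E'
from h import *
e=r.state()['eef_pos']; k=knuckle(); pin=np.array([.5855,.1205])
gx=rz(-.7194)[:2,0]; gy=rz(-.7194)[:2,1]
t=e[:2]+(pin-28e-3*gx-3e-3*gy-k[:2])
r.move_l([*t,.1228],vel=.06); r.wait(.4)
w,c=seepin('w4',pin); s=r.state(); print(s['time'],s['eef_pos'],s['contact_force'],knuckle())
print(ray(w,c,.09))
im=cv2.imread('pics/w4.png')[40:180,260:460]; cv2.imwrite('pics/w4z.png',cv2.resize(im,None,fx=4,fy=4,interpolation=cv2.INTER_CUBIC))
E
```

```text
expect [397.21341447  96.14164095] [(array([388,  86,  19,  20, 292], dtype=int32), array([396.48972603,  95.32876712])), (array([368,  94,   7,  14,  57], dtype=int32), array([370.68421053, 100.71929825]))]
12.4333 [0.51657556 0.08301472 0.12281182] [-0.07094016  0.13718324 -1.26723385] [0.56247465 0.13647784 0.11901182]
[0.58547732 0.12088595 0.09      ]
```

View pics/w4z.png

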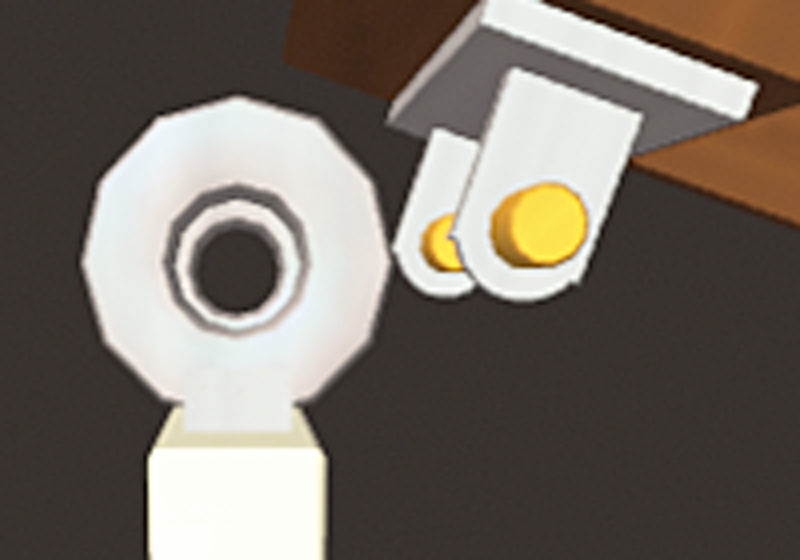

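The pin tip disc is at full-image pixel (396.9,95.9) and the knuckle hole at (319.2,105). I'll move over the pin, then lower with force checks.

```bash
cat >> h.py <<'E'
def lower(z1,dz=.0015,thr=3.5,vel=.03):
    """step down to z1; stop when the upward force change exceeds thr"""
    f0=r.state()['contact_force'].copy(); e=r.state()['eef_pos'].copy(); z=e[2]; x,y=e[:2]; 
    while z>z1+1e-5:
        z=max(z-dz,z1); r.move_l([x,y,z],vel=vel); s=r.state(); d=s['contact_force']-f0
        if d[2]>thr or np.hypot(d[0],d[1])>6: break
    s=r.state(); print('low t%.1f z%.4f cmd %.4f'%(s['time'],s['eef_pos'][2],z),np.round(s['contact_force']-f0,2)); return z,s['contact_force']-f0
E
python3 - <<'E'
from h import *
w=r.camera_params('wrist'); s=r.state(); e=s['eef_pos']
d=ray(w,(396.9,95.9),.09)-ray(w,(319.2,105),e[2]-.0038); print(d)
t=e[:2]+d[:2]; r.move_l([*t,.1228],vel=.06); r.move_l([*t,.113],vel=.04); r.wait(.3)
print(r.state()['contact_force'],r.state()['eef_pos']-np.array([*t,.113]))
lower(.104,dz=.001)
cv2.imwrite('pics/w5.png',r.capture('wrist')[40:180,240:400])
E
```

```text
[ 0.02304139 -0.01565222 -0.02901182]
[ 0.24264624 -0.25074344 -2.14581866] [1.31842633e-04 1.73635716e-05 1.57964981e-04]
low t16.2 z0.1040 cmd 0.1040 [-0.09  0.75  0.42]
```

No contact at pin-tip height, so both knuckles are over the pins. I'll continue down to home.

```bash
python3 - <<'E'
from h import *
lower(.0955,dz=.0007,thr=3,vel=.02)
r.wait(.3); s=r.state(); print(s['eef_pos'],s['contact_force'],s['time'])
w=r.capture('wrist'); 
a=cv2.resize(w[40:180,240:400],None,fx=3,fy=3); b=cv2.resize(r.capture('side')[200:300,160:320],None,fx=2,fy=4.2)
cv2.imwrite('pics/home.png',np.hstack([a,b[:420]]))
E
```

```text
low t18.8 z0.0974 cmd 0.0970 [-1.41  0.13  4.02]
[0.53986782 0.06731649 0.09738864] [-1.8694748  -0.85785697  6.09720739] 19.0917
```

View pics/home.png

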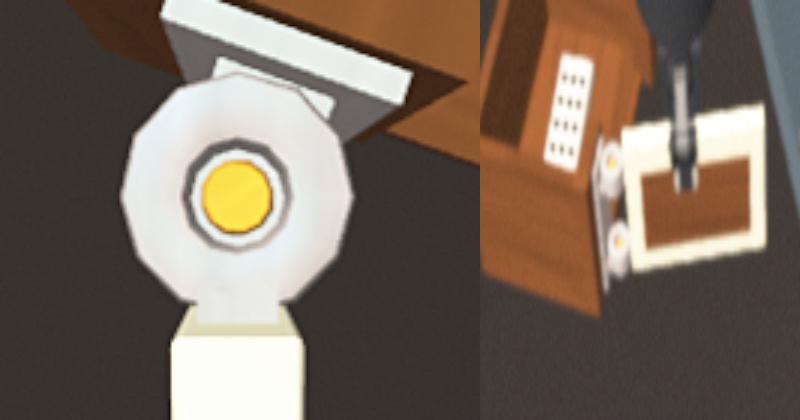

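The brass pin shows centred in the upper knuckle, and the side view shows the gate home and standing open. I'll release it, then swing it shut with closed fingers on the outer face.

```bash
python3 - <<'E'
from h import *
e=r.state()['eef_pos']; P=np.array([e[0]+.0459,e[1]+.0535]); print('P',P); np.save('P.npy',P)
r.gripper_to(.04); r.wait(.2); r.move_l([e[0],e[1],.16],vel=.12)
cv2.imwrite('pics/rel.png',r.capture('wrist'))
r.gripper_to(0.0,20)
def pose(th,off,z): return [*(P+rz(th)[:2,:2]@[-off,-.095]),z],quat(th+np.pi/2)
th=-.72
a,q=pose(th,.05,.16); r.move_l(a,vel=.15); a,q=pose(th,.05,.10); r.move_l(a,vel=.12); r.wait(.2)
f0=r.state()['contact_force'].copy(); print(r.state()['time'],f0)
a,q=pose(th,.0225,.10); r.move_l(a,vel=.05)
mx=0
while th<.64:
    th+=.05 if th<.36 else .008
    a,q=pose(th,.0205,.10); r.move_l(a,q,vel=.06 if th<.36 else .03)
    d=r.state()['contact_force']-f0; n=d[:2]@rz(th)[:2,0]; mx=max(mx,abs(n))
    if n<-2.5 or np.linalg.norm(d)>7: break
s=r.state(); print(s['time'],'th',th,'n',n,d,mx,s['eef_pos'])
cv2.imwrite('pics/sw.png',r.capture('wrist')); 
E
```

```text
P [0.58576213 0.12082068]
22.3417 [0.37925899 1.48617452 0.19623446]
34.1167 th 0.5560000000000003 n -4.313347481868409 [-3.00944253 -3.32935117  1.23255508] 4.313347481868409 [0.61789701 0.02909358 0.09991208]
```

View pics/sw.png

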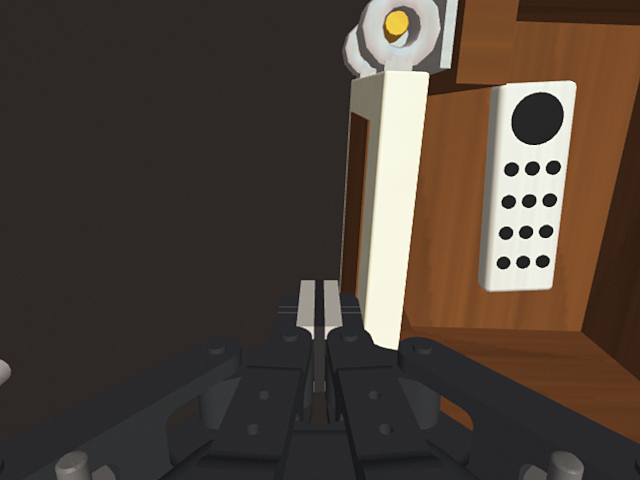

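The gate looks shut, and the push met about 4 N. I'll back off and verify from above.

```bash
python3 - <<'E'
from h import *
P=np.load('P.npy'); th=.556
w=r.camera_params('wrist'); d=(ray(w,(390,72),.107)-ray(w,(370,338),.107)); print('yaw?',np.arctan2(-d[0],d[1]))
def pose(th,off,z,y=-.095): return [*(P+rz(th)[:2,:2]@[-off,y]),z],quat(th+np.pi/2)
a,q=pose(th,.05,.10); r.move_l(a,vel=.06); a,q=pose(th,.05,.20); r.move_l(a,vel=.15)
a,q=pose(th,.04,.26,-.13); r.move_ptp(a,quat(.556+np.pi/2)); r.wait(.3)
cv2.imwrite('pics/fin.png',r.capture('wrist')); import pickle; pickle.dump(r.camera_params('wrist'),open('fin.pkl','wb')); s=r.state(); print(s['time'],s['contact_force'])
E
```

```text
yaw? 0.5228838425411082
36.3583 [-0.44014695  0.45995046  0.65365308]
```

View pics/fin.png

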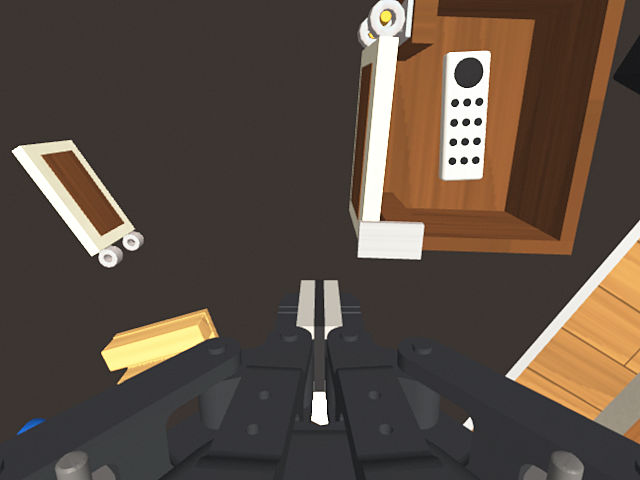

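```bash
python3 - <<'E'
from h import *
import pickle
w=pickle.load(open('fin.pkl','rb'))
for a,b,z in (((397,38),(380,221),.107),((378,38),(361,221),.107),((620,20),(573,254),.1)):
    d=ray(w,a,z)-ray(w,b,z); print(np.arctan2(-d[0],d[1]))
d=ray(w,(422,259),.118)-ray(w,(359,257),.118); print('lip',np.arctan2(d[1],d[0]))
E
```

```text
0.5067285724279664
0.49406589450364424
0.5357692350431196
lip 0.5230727240803994
```

```bash
python3 -c "
from cell import r
print(r.close_job())"
```

```text
the job is handed in; nothing more can be done
None
```

I hung the gate fully home on both pins and swung it shut under the lip, then released it and handed the job in after about 36 s of robot time; the last picture shows it shut to within about 0.04 rad, and no verdict came back.

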